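# Find the loose dowel in the gearbox cover

### The job

One of the three steel dowels in the gearbox cover has worked loose in its bore. Take hold of them one after another by the head and rock each to and fro along the cover's long side, a couple of times, gently, until you feel which one has play; draw the loose one out and lay it in the steel tray, and leave the two tight ones fully home. Do not force a dowel: no hard pushing or pulling.

Things in the scene. Friction and masses are not known exactly. Their poses are not given: they have to be found in the camera images.
- cover: Cast-aluminium gearbox cover lying fixed on the bench: 136 x 286 mm flange, raised flat top 120 x 270 mm, 46 mm above the bench. Origin on the bench under its centre; its y axis runs along its long side, its x axis across, z up.
- bore_1 (a point): Centre of the dowel bore at the cover's -y end, on the cover's top face (46 mm above the bench); axes parallel to the cover's. A tight dowel gives under 1.5 mm at its head when pushed sideways and cannot be drawn; the loose one slides freely 5 to 6 mm each way from this centre before it meets the wall, and lifts straight out.
- dowel_1 (a point): Steel dowel at the cover's -y end, upright in bore 1: point on its axis half-way up its round head (18 mm across, 32 mm tall), 21 mm above the cover's top when home. Below the head a shoulder 38 mm across, 5 mm thick, rests on the cover; hidden in the bore are 34 mm of shank with a foot 16 mm across. All three look alike, 0.12 kg.
- dowel_1_body: The same dowel 1; this origin lies on its axis at the foot, 55 mm below the head's centre. Pressing on the cover through it, sideways, down or up, with more than 26 N of contact force in all (4 N of it is the dowels' weight) counts as forcing it; a sideways push at the head presses up to twice as hard in the bore, at mouth and foot.
- bore_2 (a point): Centre of the dowel bore in the middle, on the cover's top face (46 mm above the bench); axes parallel to the cover's. A tight dowel gives under 1.5 mm at its head when pushed sideways and cannot be drawn; the loose one slides freely 5 to 6 mm each way from this centre before it meets the wall, and lifts straight out.
- dowel_2 (a point): Steel dowel in the middle, upright in bore 2: point on its axis half-way up its round head (18 mm across, 32 mm tall), 21 mm above the cover's top when home. Below the head a shoulder 38 mm across, 5 mm thick, rests on the cover; hidden in the bore are 34 mm of shank with a foot 16 mm across. All three look alike, 0.12 kg.
- dowel_2_body: The same dowel 2; this origin lies on its axis at the foot, 55 mm below the head's centre. Pressing on the cover through it, sideways, down or up, with more than 26 N of contact force in all (4 N of it is the dowels' weight) counts as forcing it; a sideways push at the head presses up to twice as hard in the bore, at mouth and foot.
- bore_3 (a point): Centre of the dowel bore at the cover's +y end, on the cover's top face (46 mm above the bench); axes parallel to the cover's. A tight dowel gives under 1.5 mm at its head when pushed sideways and cannot be drawn; the loose one slides freely 5 to 6 mm each way from this centre before it meets the wall, and lifts straight out.
- dowel_3 (a point): Steel dowel at the cover's +y end, upright in bore 3: point on its axis half-way up its round head (18 mm across, 32 mm tall), 21 mm above the cover's top when home. Below the head a shoulder 38 mm across, 5 mm thick, rests on the cover; hidden in the bore are 34 mm of shank with a foot 16 mm across. All three look alike, 0.12 kg.
- dowel_3_body: The same dowel 3; this origin lies on its axis at the foot, 55 mm below the head's centre. Pressing on the cover through it, sideways, down or up, with more than 26 N of contact force in all (4 N of it is the dowels' weight) counts as forcing it; a sideways push at the head presses up to twice as hard in the bore, at mouth and foot.
- tray_in (a point): Centre of the inner floor (3 mm above the bench) of the open steel parts tray, 180 x 160 mm outside, walls 3 mm thick and 35 mm high; x along its 180 mm side, y along its 160 mm side. Fixed; left or right of the cover.
There are look-alikes about, which are no part of the job. What is shaped like the dowel_3_body but blue or orange is not meant. Leave any green or red look-alike of the dowel_1_body alone.

How it is judged:
On the way, in this order (a step that is already met when the one before it is completed fails the run):
1. a seated dowel is pushed well to the cover's +y side in its bore (more than 3.5 mm: only the loose one can) (((y of dowel_1 in the frame of bore_1 above 0.0035 m and (horizontal distance between dowel_1 and bore_1 below 0.012 m and z of dowel_1 in the frame of bore_1 below 0.024 m)) or (y of dowel_2 in the frame of bore_2 above 0.0035 m and (horizontal distance between dowel_2 and bore_2 below 0.012 m and z of dowel_2 in the frame of bore_2 below 0.024 m)) or (y of dowel_3 in the frame of bore_3 above 0.0035 m and (horizontal distance between dowel_3 and bore_3 below 0.012 m and z of dowel_3 in the frame of bore_3 below 0.024 m)))), for 0.05 s.
2. and then well to the -y side (more than 3.5 mm) (((y of dowel_1 in the frame of bore_1 below -0.0035 m and (horizontal distance between dowel_1 and bore_1 below 0.012 m and z of dowel_1 in the frame of bore_1 below 0.024 m)) or (y of dowel_2 in the frame of bore_2 below -0.0035 m and (horizontal distance between dowel_2 and bore_2 below 0.012 m and z of dowel_2 in the frame of bore_2 below 0.024 m)) or (y of dowel_3 in the frame of bore_3 below -0.0035 m and (horizontal distance between dowel_3 and bore_3 below 0.012 m and z of dowel_3 in the frame of bore_3 below 0.024 m)))), for 0.05 s.
3. a dowel is drawn clear of its bore ((z of dowel_1 in the frame of bore_1 above 0.065 m or z of dowel_2 in the frame of bore_2 above 0.065 m or z of dowel_3 in the frame of bore_3 above 0.065 m)), for 0.1 s.
At the end, for the whole second after the job is handed in: The loose dowel lies or stands at rest inside the steel tray (its head's centre within the tray's walls and less than 62 mm above its floor), and the other two dowels are home in their bores (head's centre within 12 mm of the bore's centre and less than 24 mm above the cover's top) ((((x of dowel_1 in the frame of tray_in between -0.088 and 0.088 m and y of dowel_1 in the frame of tray_in between -0.078 and 0.078 m and z of dowel_1 in the frame of tray_in below 0.062 m and linear speed of dowel_1_body below 0.02 m/s) and (horizontal distance between dowel_2 and bore_2 below 0.012 m and z of dowel_2 in the frame of bore_2 below 0.024 m) and (horizontal distance between dowel_3 and bore_3 below 0.012 m and z of dowel_3 in the frame of bore_3 below 0.024 m)) or ((x of dowel_2 in the frame of tray_in between -0.088 and 0.088 m and y of dowel_2 in the frame of tray_in between -0.078 and 0.078 m and z of dowel_2 in the frame of tray_in below 0.062 m and linear speed of dowel_2_body below 0.02 m/s) and (horizontal distance between dowel_1 and bore_1 below 0.012 m and z of dowel_1 in the frame of bore_1 below 0.024 m) and (horizontal distance between dowel_3 and bore_3 below 0.012 m and z of dowel_3 in the frame of bore_3 below 0.024 m)) or ((x of dowel_3 in the frame of tray_in between -0.088 and 0.088 m and y of dowel_3 in the frame of tray_in between -0.078 and 0.078 m and z of dowel_3 in the frame of tray_in below 0.062 m and linear speed of dowel_3_body below 0.02 m/s) and (horizontal distance between dowel_1 and bore_1 below 0.012 m and z of dowel_1 in the frame of bore_1 below 0.024 m) and (horizontal distance between dowel_2 and bore_2 below 0.012 m and z of dowel_2 in the frame of bore_2 below 0.024 m)))); the robot touches nothing.
It fails at once if a dowel is forced: more than 26 N of contact force on the cover (its bores included) in all (contact force between cover and anything else above 26 N).
It also fails if it takes over 64 s, if anything falls off the work surface, if the arm or the gripper's body presses on something with over 40 N, if the wrist force passes 120 N, or if a joint passes its speed limit or range.

### The arm

A 7-joint arm with a two-finger parallel gripper is mounted at the origin on the work surface. World frame = base frame: x ahead of the robot, y to its left, z up, the work surface at z = 0. Lengths are in m, angles in rad, forces in N, time in s.
With the tool pointing down it reaches from about 0.4 to 0.85 m from the base axis. Payload 10.4 kg.
Tool frame: the origin (TCP) lies between the finger pads; the fingertips stand ahead of it and the grasp point (between the pads) lies 5 mm behind it (manip.tip_extent is the z of the fingertips in the tool frame, in m); z points along the fingers, y is the line along which they close (so a half turn about z gives the same grasp; the last joint's range is limited). The gripper opens to 85 mm and grips with 20 to 120 N. Pads are 22 mm wide; open, the fingers measure 114 mm over their backs; the gripper's body (76 mm by 85 mm) begins 54 mm behind the grasp point. The pads swing forward as they close: fully open they stand 13 mm farther back than shut.
Start: joints at [-1.147, 0.332, -0.065, 1.46, 0.022, 1.35, -0.088], TCP at [0.27, 0.564, 0.245] pointing down, gripper open.
Joint ranges: [-2.6, 2.6], [-0.5, 2.12], [-1.47, 1.34], [0.16, 2.42], [-1.27, 4.41], [0.06, 2.06], [-2.6, 2.6]. Speed limits (rad/s): [2.22, 2.22, 2.79, 2.79, 3.14, 3.14, 3.14].

### API

Orientations are given as a unit quaternion [x, y, z, w].
In Python, from workcell import status, viewer, manip gives the robot as it stands.
- The arm moves only by the tool play_rows, never from a script. Its argument "plan" is one flat list of numbers, 7 for each row, row after row: the turn, a rotation vector about the tool's x, y, z in degrees, then the shift along the tool's x, y, z in m, then the opening, from 0 (shut) to 1 (fully open). In form: [ax, ay, az, dx, dy, dz, grip, ax, ay, az, dx, dy, dz, grip, ...]. A call has 1 to 20 rows; each row is the pose to reach, as a shift and turn from the pose commanded when the call began, along the tool's axes at that moment; what a row does not reach only later rows make up. A row lasts 1/8 s, in which the tool goes at most 62.5 mm and 10.7 degrees, less where a joint would pass 70% of its speed; a pose out of reach is approached as far as the arm can. A call with a gripper value outside its range is refused whole. The fingers move at their own pace and stop on an object; "squeeze" is the grip in N (left out, the last holds). Time passes only in rows, so rows that repeat a pose let the fingers close. It gives the time, the measured TCP pose, the force, the opening and the grip force at its end, in the units of the state.
- status.get_obs(): the state, without advancing time (a new reading comes with each control period).
- viewer.camera(name): name is "scene" or "side" or "wrist"; returns the picture (400x640x3 uint8, red, green, blue); there is no depth.
- viewer.camera_model(name): a dict with "fx", "fy", "cx", "cy" (pixels), "R" (3x3) and "t" (3): a world point X has camera coordinates R X + t. Camera axes: x right, y down, z forward; pixel columns grow to the right and rows downward; lengths in m; the calibration is good to about 2 mm. A picture is of the moment at which its call begins: read the wrist's pose just before it. camera_model takes no time and is no camera call; for the wrist camera it gives the pose at the moment of the call.
- manip.hand_in(): hands the job in; it is judged then, once.
The state is a dict: "clock": time; "joint_pos": joint angles; "joint_velocities": joint speeds; "tau": joint torques, N m; "position": TCP position; "ee_rot": TCP orientation; "ft_force": force on the tool from outside, world axes, zero at the start; "torque": the same for the moment, N m; "grip_width": opening from 0.0 (shut) to 1.0 (fully open); "grasp_force": force on a finger pad.
Only numpy, scipy, OpenCV 4.12 (cv2) and the standard library are available. Lean on these libraries where they do the work, as an engineer would, in place of code of your own. Each camera call takes 0.05 s, during which the arm holds its last target. There are 200 camera calls.

## Working session

There is one attempt and no reset: what is moved stays moved. The work goes in short steps, Python scripts to look and compute and a tool call to move; the robot and the scene stay as the last step left them, time stands still between calls to the robot, and variables do not carry over. Pictures are saved under pics/ and viewed, at most 10 in all, crops included, and the job is handed in when it is done.

Besides the shell and the picture viewer there is one more tool, called after "Request:" by a JSON object that holds its "method" and its "body". play_rows: Moves the arm, as the interface text tells. Its arguments: {"type":"object","properties":{"plan":{"type":"array","items":{"type":"number"}},"squeeze":{"type":"number"}},"required":["plan"]}

```bash
mkdir -p pics; python3 - <<'E'
from workcell import status, viewer, manip
import cv2
o=status.get_obs(); print({k:o[k] for k in o}); print(manip.tip_extent)
for n in ("scene","side"):
    cv2.imwrite(f"pics/{n}0.png",viewer.camera(n)[:,:,::-1]); m=viewer.camera_model(n); print(n,m)
E
```

```text
{'clock': 0.0, 'joint_pos': array([-1.14658382,  0.33289872, -0.06473665,  1.46096395,  0.02162914,
        1.34987715, -0.08850659]), 'joint_velocities': array([ 1.91038592e-03,  1.49175612e-03, -5.13817478e-04, -1.42420033e-03,
        3.43440322e-04, -3.91727761e-05, -1.13725976e-03]), 'tau': array([-3.87831396e-04, -6.25460243e+01,  4.87553969e-02, -3.91580164e+01,
        1.61679491e-02,  1.03351712e-02, -1.35237536e-05]), 'position': array([0.26989605, 0.56332303, 0.24448844]), 'ee_rot': array([ 2.21525180e-01,  9.75154382e-01, -7.15151105e-04, -1.19847692e-04]), 'ft_force': array([ 0.41288663,  0.22647226, -0.75488933]), 'torque': array([-0.06733094, -0.02324985, -0.02930892]), 'grasp_force': 0.0, 'grip_width': 0.9995676574220842}
0.014
scene {'fx': 431.36251906169866, 'fy': 431.36251906169866, 'cx': 322.0611101063148, 'cy': 202.27208837716827, 'R': array([[-0.62020783,  0.78418298,  0.01998275],
       [ 0.55996168,  0.46042422, -0.68880509],
       [-0.54934976, -0.41601273, -0.72467113]]), 't': array([ 0.31838843, -0.22187323,  1.16059019])}
side {'fx': 404.5780900523056, 'fy': 404.5780900523056, 'cx': 323.80637362795727, 'cy': 199.979617324001, 'R': array([[-0.70848464, -0.70570625,  0.00530964],
       [-0.43180617,  0.42753072, -0.79420458],
       [ 0.5582051 , -0.56497448, -0.60762727]]), 't': array([0.33826182, 0.26203645, 0.59037396])}
```

View pics/scene0.png

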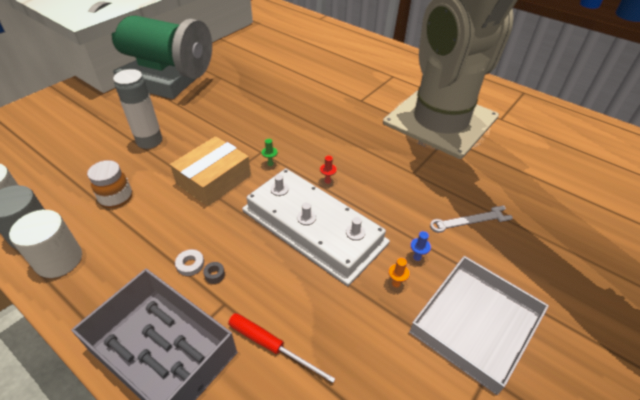

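View pics/side0.png

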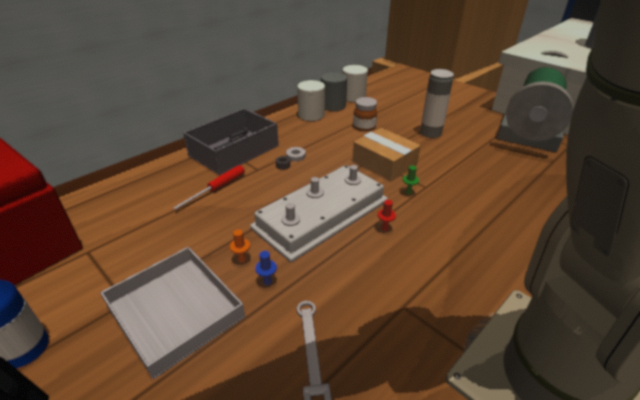

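The scene view shows seven pin-shaped things:
- **Steel dowels in the white cover:** (279,185), (306,213) and (356,229). These are the ones I want.
- **Loose look-alikes on the bench:** green (269,150), red (328,168), blue (421,245) and orange (400,270). I'll leave these alone.

The light empty tray at (480,322) is the steel tray. The dark tray at (155,335) holds bolts and isn't the one.

```bash
cat > h.py <<'E'
from workcell import status, viewer, manip
import numpy as np, cv2
from scipy.spatial.transform import Rotation as Ro
def cast(m,uv,z):
    d=np.array([(uv[0]-m['cx'])/m['fx'],(uv[1]-m['cy'])/m['fy'],1.])
    R=np.array(m['R']);c=-R.T@np.array(m['t']);d=R.T@d
    return c+d*(z-c[2])/d[2]
def tri(ms,uvs):
    A=[];b=[]
    P=[np.diag([1,1,1]) for _ in ms]
    K=lambda m:np.array([[m['fx'],0,m['cx']],[0,m['fy'],m['cy']],[0,0,1.]])
    P=[K(m)@np.c_[m['R'],m['t']] for m in ms]
    X=cv2.triangulatePoints(P[0],P[1],np.float64(uvs[0]),np.float64(uvs[1]))
    return (X[:3]/X[3]).ravel()
def proj(m,X):
    p=np.array(m['R'])@X+m['t'];return np.array([m['fx']*p[0]/p[2]+m['cx'],m['fy']*p[1]/p[2]+m['cy']])
E
python3 - <<'E'
from h import *
s,d=viewer.camera_model('scene'),viewer.camera_model('side')
for a,b in [((279,183),(353,174)),((306,211),(315,186)),((356,228),(290,212))]: print(tri([s,d],[a,b]).round(4))
print('cover top corners',[cast(s,p,.046).round(3) for p in [(284,171),(387,238),(347,272),(247,205)]])
print('tray rim',[cast(s,p,.035).round(3) for p in [(464,260),(546,306),(497,385),(413,324)]])
print('tray rim side',[cast(d,p,.035).round(3) for p in [(190,251),(243,304),(155,368),(104,298)]])
E
```

```text
[ 0.5052 -0.1205  0.0643]
[ 0.5305 -0.0271  0.0654]
[0.5024 0.0702 0.0642]
cover top corners [array([ 0.456, -0.152,  0.046]), array([0.472, 0.123, 0.046]), array([0.583, 0.11 , 0.046]), array([ 0.579, -0.142,  0.046])]
tray rim [array([0.418, 0.258, 0.035]), array([0.418, 0.41 , 0.035]), array([0.598, 0.398, 0.035]), array([0.59 , 0.25 , 0.035])]
tray rim side [array([0.575, 0.253, 0.035]), array([0.407, 0.255, 0.035]), array([0.404, 0.408, 0.035]), array([0.577, 0.409, 0.035])]
```

Request:
{"method": "play_rows", "body": {"plan": [0, 0, -28, -0.466, -0.429, -0.06, 1, 0, 0, -28, -0.466, -0.429, -0.06, 1, 0, 0, -28, -0.466, -0.429, -0.06, 1, 0, 0, -28, -0.466, -0.429, -0.06, 1, 0, 0, -28, -0.466, -0.429, -0.06, 1, 0, 0, -28, -0.466, -0.429, -0.06, 1, 0, 0, -28, -0.466, -0.429, -0.06, 1, 0, 0, -28, -0.466, -0.429, -0.06, 1, 0, 0, -28, -0.466, -0.429, -0.06, 1, 0, 0, -28, -0.466, -0.429, -0.06, 1, 0, 0, -28, -0.466, -0.429, -0.06, 1, 0, 0, -28, -0.466, -0.429, -0.06, 1, 0, 0, -28, -0.466, -0.429, -0.06, 1, 0, 0, -28, -0.466, -0.429, -0.06, 1, 0, 0, -28, -0.466, -0.429, -0.06, 1, 0, 0, -28, -0.466, -0.429, -0.06, 1], "squeeze": 20}}

```text
clock: 2.1
position: [0.5049, -0.0242, 0.3053]
ee_rot: [-0.021, 1.0, 0.0, 0.0]
ft_force: [-0.5, -0.4, -0.3]
grip_width: 1.0
grasp_force: 0.0
```

```bash
python3 - <<'E'
from h import *
m=viewer.camera_model('wrist'); im=viewer.camera('wrist'); cv2.imwrite('pics/w1.png',im[:,:,::-1]); np.save('w1.npy',m,allow_pickle=True)
print(status.get_obs()['position'],[proj(m,np.array(p)).round() for p in [(0.505,-.12,.067),(.53,-.027,.067),(.502,.07,.067)]])
E
```

```text
[ 0.50491385 -0.02432285  0.30534212] [array([248., 167.]), array([319., 188.]), array([394., 171.])]
```

View pics/w1.png

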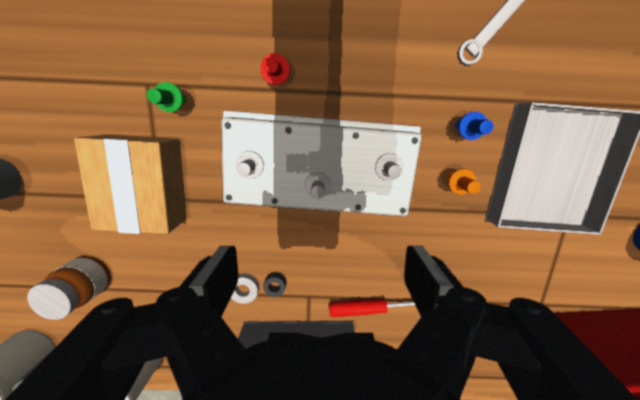

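The three steel dowels sit at (248,166), (318,186) and (391,169) on the cover. The look-alikes and the empty tray at (565,170) are well clear. I'll take one close crop to refine.

```bash
python3 - <<'E'
from h import *
im=cv2.imread('pics/w1.png'); c=cv2.resize(im[105:225,212:428],None,fx=3.7,fy=3.7,interpolation=cv2.INTER_CUBIC)
c=cv2.LUT(c,(255*(np.arange(256)/255)**.6).astype('uint8'))
cv2.imwrite('pics/c1.png',c)
E
```

```text
(no output)
```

View pics/c1.png

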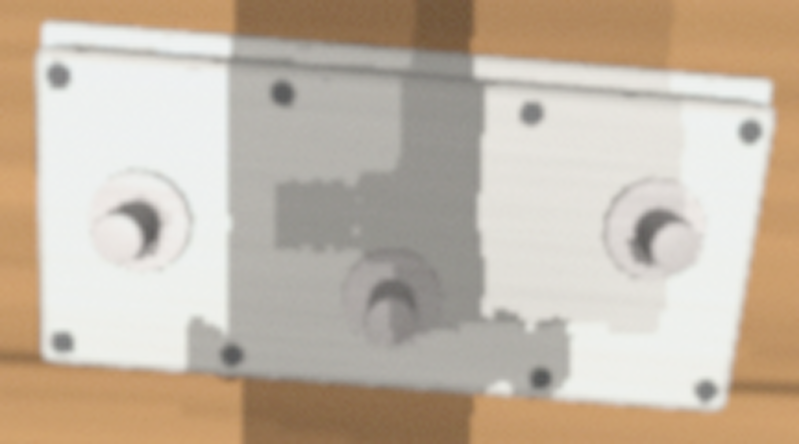

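The crop shows plain steel heads with their tops at crop pixels (119,238), (388,322) and (675,241). Their shoulders are at (141,221), (391,299) and (655,227).

```bash
python3 - <<'E'
from h import *
m=np.load('w1.npy',allow_pickle=True).item()
f=lambda p,z:cast(m,(212+(p[0]+.5)/3.7-.5,105+(p[1]+.5)/3.7-.5),z)[:2]
for p,q in [((119,238),(141,221)),((388,322),(391,299)),((675,241),(655,227))]: print(f(p,.083).round(4),f(q,.051).round(4))
s=[f(p,.046) for p in [(59,76),(750,131),(706,391),(62,342)]]
print(np.round(s,4)); print([np.degrees(np.arctan2(*(b-a))) for a,b in [(s[0],s[1]),(s[3],s[2])]],np.linalg.norm(s[0]-s[1]))
E
```

```text
[ 0.5047 -0.1215] [ 0.5047 -0.1218]
[ 0.5303 -0.0297] [ 0.5303 -0.029 ]
[0.4978 0.0661] [0.4989 0.0668]
[[ 0.4545 -0.1507]
 [ 0.4633  0.0985]
 [ 0.5633  0.095 ]
 [ 0.554  -0.1547]]
[np.float64(2.0300167307724246), np.float64(2.146064885743868)] 0.2493527626744173
```

Request:
{"method": "play_rows", "body": {"plan": [0, 0, 4.5, 0.002, 0.091, 0.04, 0.5, 0, 0, 4.5, 0.002, 0.091, 0.09, 0.5, 0, 0, 4.5, 0.002, 0.091, 0.14, 0.5, 0, 0, 4.5, 0.002, 0.091, 0.175, 0.5, 0, 0, 4.5, 0.002, 0.091, 0.175, 0.5, 0, 0, 4.5, 0.002, 0.091, 0.175, 0.5, 0, 0, 4.5, 0.002, 0.091, 0.175, 0.5, 0, 0, 4.5, 0.002, 0.091, 0.175, 0.5]}}

```text
clock: 3.15
position: [0.4998, 0.0664, 0.1315]
ee_rot: [0.018, 1.0, 0.0, 0.001]
ft_force: [-0.0, -0.1, 0.2]
grip_width: 0.498
grasp_force: 0.0
```

```bash
python3 - <<'E'
from h import *
o=status.get_obs();m=viewer.camera_model('wrist'); im=viewer.camera('wrist'); cv2.imwrite('pics/w2.png',im[:,:,::-1]); np.save('w2.npy',m,allow_pickle=True)
R=Ro.from_quat(o['ee_rot']).as_matrix();print(o['position'],R.round(4),o['ft_force'],o['grip_width'],proj(m,np.array((.499,.0668,.083))))
E
```

```text
[0.49980438 0.06639452 0.13149992] [[-9.993e-01  3.680e-02  1.900e-03]
 [ 3.680e-02  9.993e-01  9.000e-04]
 [-1.900e-03  9.000e-04 -1.000e+00]] [-0.04887475 -0.11144843  0.17584205] 0.4977612012337355 [322.59913964 224.37793289]
```

View pics/w2.png

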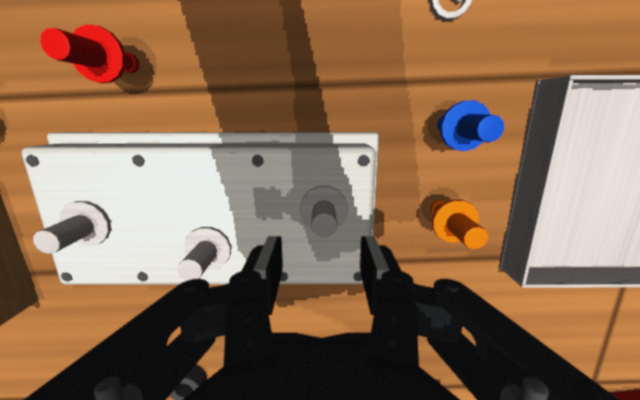

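The dowel's head top is at (323,226), where I predicted (322.6,224.4), and it's centred between the fingertips. I'll descend and close loosely.

Request:
{"method": "play_rows", "body": {"plan": [0, 0, 0, 0, 0, 0.02, 0.5, 0, 0, 0, 0, 0, 0.04, 0.5, 0, 0, 0, 0, 0, 0.055, 0.5, 0, 0, 0, 0, 0, 0.0595, 0.4, 0, 0, 0, 0, 0, 0.0595, 0.32, 0, 0, 0, 0, 0, 0.0595, 0.27, 0, 0, 0, 0, 0, 0.0595, 0.27, 0, 0, 0, 0, 0, 0.0595, 0.27]}}

```text
clock: 4.2
position: [0.4993, 0.0663, 0.0711]
ee_rot: [0.018, 1.0, 0.0, 0.0]
ft_force: [-0.1, 0.1, -0.1]
grip_width: 0.267
grasp_force: 0.0
```

Request:
{"method": "play_rows", "body": {"plan": [0, 0, 0, 0, 0, 0, 0.25, 0, 0, 0, 0, 0, 0, 0.24, 0, 0, 0, 0, 0, 0, 0.23, 0, 0, 0, 0, 0, 0, 0.23, 0, 0, 0, 0, 0, 0, 0.23], "squeeze": 20}}

```text
clock: 4.82
position: [0.4992, 0.0663, 0.0708]
ee_rot: [0.018, 1.0, 0.0, 0.0]
ft_force: [0.8, 1.3, 0.9]
grip_width: 0.228
grasp_force: 0.6
```

Request:
{"method": "play_rows", "body": {"plan": [0, 0, 0, 0, 0.0005, 0, 0.23, 0, 0, 0, 0, 0.001, 0, 0.23, 0, 0, 0, 0, 0.0015, 0, 0.23, 0, 0, 0, 0, 0.0015, 0, 0.23]}}

```text
clock: 5.32
position: [0.4992, 0.0678, 0.0708]
ee_rot: [0.018, 1.0, 0.0, -0.0]
ft_force: [1.2, -0.7, -0.3]
grip_width: 0.23
grasp_force: 0.0
```

Request:
{"method": "play_rows", "body": {"plan": [0, 0, 0, 0, 0.0005, 0, 0.23, 0, 0, 0, 0, 0.001, 0, 0.23, 0, 0, 0, 0, 0.001, 0, 0.23]}}

```text
clock: 5.7
position: [0.4992, 0.0687, 0.0708]
ee_rot: [0.018, 1.0, 0.0, -0.0]
ft_force: [-0.2, -0.1, 0.5]
grip_width: 0.229
grasp_force: 0.3
```

Request:
{"method": "play_rows", "body": {"plan": [0, 0, 0, 0, 0.0005, 0, 0.23, 0, 0, 0, 0, 0.001, 0, 0.23, 0, 0, 0, 0, 0.001, 0, 0.23]}}

```text
clock: 6.08
position: [0.4993, 0.0699, 0.0708]
ee_rot: [0.018, 1.0, 0.0, 0.0]
ft_force: [0.7, -0.7, -0.1]
grip_width: 0.232
grasp_force: 0.1
```

Request:
{"method": "play_rows", "body": {"plan": [0, 0, 0, 0, 0.0005, 0, 0.23, 0, 0, 0, 0, 0.001, 0, 0.23, 0, 0, 0, 0, 0.001, 0, 0.23]}}

```text
clock: 6.45
position: [0.4993, 0.0709, 0.0708]
ee_rot: [0.018, 1.0, 0.0, 0.0]
ft_force: [-0.2, -1.2, -1.0]
grip_width: 0.227
grasp_force: 0.1
```

Request:
{"method": "play_rows", "body": {"plan": [0, 0, 0, 0, 0.0005, 0, 0.23, 0, 0, 0, 0, 0.001, 0, 0.23, 0, 0, 0, 0, 0.001, 0, 0.23]}}

```text
clock: 6.82
position: [0.4993, 0.0719, 0.0708]
ee_rot: [0.018, 1.0, 0.0, 0.0]
ft_force: [-0.5, -0.5, -0.4]
grip_width: 0.234
grasp_force: 0.1
```

Request:
{"method": "play_rows", "body": {"plan": [0, 0, 0, 0, 0.0005, 0, 0.23, 0, 0, 0, 0, 0.001, 0, 0.23, 0, 0, 0, 0, 0.001, 0, 0.23]}}

```text
clock: 7.2
position: [0.4994, 0.0729, 0.0708]
ee_rot: [0.018, 1.0, 0.0, 0.0]
ft_force: [0.2, -0.4, -1.1]
grip_width: 0.227
grasp_force: 0.1
```

```bash
python3 - <<'E'
from h import *
m=viewer.camera_model('wrist'); im=viewer.camera('wrist')
cv2.imwrite('pics/w3.png',cv2.resize(im[100:300,200:440,::-1],None,fx=3,fy=3))
E
```

```text
(no output)
```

View pics/w3.png

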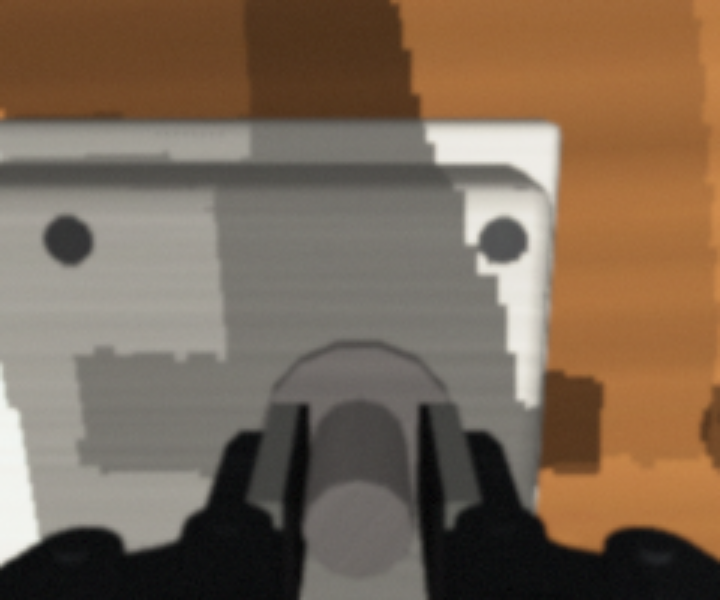

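The dowel's head, at (357,525) in the crop, has travelled about 6 mm with the fingers and met no resistance. This one is loose. I'll ease it to the wall.

Request:
{"method": "play_rows", "body": {"plan": [0, 0, 0, 0, 0.0005, 0, 0.23, 0, 0, 0, 0, 0.001, 0, 0.23, 0, 0, 0, 0, 0.001, 0, 0.23]}}

```text
clock: 7.62
position: [0.4994, 0.0738, 0.0708]
ee_rot: [0.018, 1.0, 0.0, 0.0]
ft_force: [-0.3, -0.3, -0.4]
grip_width: 0.232
grasp_force: 0.2
```

Request:
{"method": "play_rows", "body": {"plan": [0, 0, 0, 0, 0.0005, 0, 0.23, 0, 0, 0, 0, 0.001, 0, 0.23, 0, 0, 0, 0, 0.001, 0, 0.23]}}

```text
clock: 8.0
position: [0.4995, 0.0748, 0.0708]
ee_rot: [0.018, 1.0, 0.0, 0.0]
ft_force: [0.1, -0.4, -0.7]
grip_width: 0.229
grasp_force: 0.2
```

Request:
{"method": "play_rows", "body": {"plan": [0, 0, 0, 0, 0.0005, 0, 0.23, 0, 0, 0, 0, 0.001, 0, 0.23, 0, 0, 0, 0, 0.001, 0, 0.23]}}

```text
clock: 8.38
position: [0.4996, 0.0755, 0.0709]
ee_rot: [0.018, 1.0, -0.0, 0.0]
ft_force: [-1.5, -2.8, 1.7]
grip_width: 0.231
grasp_force: 1.5
```

The wall is felt at −2.8 N, so the +y side is reached. Now back toward −y.

Request:
{"method": "play_rows", "body": {"plan": [0, 0, 0, 0, -0.001, 0, 0.23, 0, 0, 0, 0, -0.002, 0, 0.23, 0, 0, 0, 0, -0.003, 0, 0.23, 0, 0, 0, 0, -0.004, 0, 0.23, 0, 0, 0, 0, -0.005, 0, 0.23, 0, 0, 0, 0, -0.006, 0, 0.23, 0, 0, 0, 0, -0.007, 0, 0.23, 0, 0, 0, 0, -0.008, 0, 0.23, 0, 0, 0, 0, -0.009, 0, 0.23, 0, 0, 0, 0, -0.01, 0, 0.23, 0, 0, 0, 0, -0.01, 0, 0.23]}}

```text
clock: 9.75
position: [0.4991, 0.0657, 0.0708]
ee_rot: [0.018, 1.0, 0.0, 0.0]
ft_force: [1.0, -0.9, 1.1]
grip_width: 0.23
grasp_force: 0.0
```

Request:
{"method": "play_rows", "body": {"plan": [0, 0, 0, 0, -0.0005, 0, 0.23, 0, 0, 0, 0, -0.001, 0, 0.23, 0, 0, 0, 0, -0.001, 0, 0.23]}}

```text
clock: 10.12
position: [0.4991, 0.0648, 0.0708]
ee_rot: [0.018, 1.0, 0.0, 0.0]
ft_force: [-0.0, 0.6, 0.2]
grip_width: 0.234
grasp_force: 0.2
```

Request:
{"method": "play_rows", "body": {"plan": [0, 0, 0, 0, -0.0005, 0, 0.23, 0, 0, 0, 0, -0.001, 0, 0.23, 0, 0, 0, 0, -0.001, 0, 0.23]}}

```text
clock: 10.5
position: [0.499, 0.0638, 0.0708]
ee_rot: [0.018, 1.0, 0.0, 0.0]
ft_force: [0.4, 0.5, 0.0]
grip_width: 0.233
grasp_force: 0.3
```

Request:
{"method": "play_rows", "body": {"plan": [0, 0, 0, 0, -0.0005, 0, 0.23, 0, 0, 0, 0, -0.001, 0, 0.23, 0, 0, 0, 0, -0.001, 0, 0.23]}}

```text
clock: 10.88
position: [0.499, 0.0627, 0.0708]
ee_rot: [0.018, 1.0, 0.0, 0.0]
ft_force: [0.0, 0.3, 0.8]
grip_width: 0.23
grasp_force: 0.3
```

Request:
{"method": "play_rows", "body": {"plan": [0, 0, 0, 0, -0.0005, 0, 0.23, 0, 0, 0, 0, -0.0008, 0, 0.23, 0, 0, 0, 0, -0.0008, 0, 0.23]}}

```text
clock: 11.25
position: [0.499, 0.0621, 0.0708]
ee_rot: [0.018, 1.0, 0.0, 0.0]
ft_force: [0.4, 1.2, 1.4]
grip_width: 0.233
grasp_force: 0.7
```

Both walls are found, with about 11.8 mm of free travel. I'll do one more rock, which also covers the case where the cover's +y points the other way.

Request:
{"method": "play_rows", "body": {"plan": [0, 0, 0, 0, 0.002, 0, 0.23, 0, 0, 0, 0, 0.004, 0, 0.23, 0, 0, 0, 0, 0.006, 0, 0.23, 0, 0, 0, 0, 0.008, 0, 0.23, 0, 0, 0, 0, 0.0095, 0, 0.23, 0, 0, 0, 0, 0.0105, 0, 0.23, 0, 0, 0, 0, 0.0115, 0, 0.23, 0, 0, 0, 0, 0.0125, 0, 0.23, 0, 0, 0, 0, 0.0125, 0, 0.23, 0, 0, 0, 0, 0.0125, 0, 0.23]}}

```text
clock: 12.5
position: [0.4995, 0.0746, 0.0709]
ee_rot: [0.018, 1.0, 0.0, 0.0]
ft_force: [-0.5, -0.2, -0.7]
grip_width: 0.23
grasp_force: 0.0
```

Request:
{"method": "play_rows", "body": {"plan": [0, 0, 0, 0, -0.002, 0, 0.23, 0, 0, 0, 0, -0.004, 0, 0.23, 0, 0, 0, 0, -0.006, 0, 0.23, 0, 0, 0, 0, -0.008, 0, 0.23, 0, 0, 0, 0, -0.0095, 0, 0.23, 0, 0, 0, 0, -0.0105, 0, 0.23, 0, 0, 0, 0, -0.0115, 0, 0.23, 0, 0, 0, 0, -0.012, 0, 0.23, 0, 0, 0, 0, -0.012, 0, 0.23, 0, 0, 0, 0, -0.012, 0, 0.23]}}

```text
clock: 13.75
position: [0.499, 0.0624, 0.0708]
ee_rot: [0.018, 1.0, -0.0, 0.0]
ft_force: [0.6, 0.5, -0.3]
grip_width: 0.233
grasp_force: 0.2
```

Request:
{"method": "play_rows", "body": {"plan": [0, 0, 0, 0, 0.002, 0, 0.23, 0, 0, 0, 0, 0.004, 0, 0.23, 0, 0, 0, 0, 0.006, 0, 0.23, 0, 0, 0, 0, 0.007, 0, 0.23, 0, 0, 0, 0, 0.007, 0, 0.2, 0, 0, 0, 0, 0.007, 0, 0.15, 0, 0, 0, 0, 0.007, 0, 0.15, 0, 0, 0, 0, 0.007, 0, 0.15], "squeeze": 25}}

```text
clock: 14.75
position: [0.4993, 0.0697, 0.0708]
ee_rot: [0.018, 1.0, 0.0, 0.0]
ft_force: [-0.1, 0.6, 2.2]
grip_width: 0.202
grasp_force: 24.4
```

It's gripped at mid-bore. I'll draw it slowly straight up.

Request:
{"method": "play_rows", "body": {"plan": [0, 0, 0, 0, 0, -0.001, 0.15, 0, 0, 0, 0, 0, -0.002, 0.15, 0, 0, 0, 0, 0, -0.004, 0.15, 0, 0, 0, 0, 0, -0.006, 0.15, 0, 0, 0, 0, 0, -0.008, 0.15], "squeeze": 30}}

```text
clock: 15.38
position: [0.4993, 0.0695, 0.079]
ee_rot: [0.018, 1.0, 0.0, 0.0]
ft_force: [0.4, -0.1, -1.1]
grip_width: 0.197
grasp_force: 29.3
```

Request:
{"method": "play_rows", "body": {"plan": [0, 0, 0, 0, 0, -0.005, 0.15, 0, 0, 0, 0, 0, -0.01, 0.15, 0, 0, 0, 0, 0, -0.015, 0.15, 0, 0, 0, 0, 0, -0.02, 0.15, 0, 0, 0, 0, 0, -0.03, 0.15, 0, 0, 0, 0, 0, -0.04, 0.15, 0, 0, 0, 0, 0, -0.055, 0.15, 0, 0, 0, 0, 0, -0.07, 0.15, 0, 0, 0, 0, 0, -0.09, 0.15, 0, 0, 0, 0, 0, -0.11, 0.15, 0, 0, 0, 0, 0, -0.11, 0.15, 0, 0, 0, 0, 0, -0.11, 0.15]}}

```text
clock: 16.88
position: [0.499, 0.0695, 0.1884]
ee_rot: [0.018, 1.0, 0.0, -0.0]
ft_force: [-0.0, -0.6, -2.0]
grip_width: 0.199
grasp_force: 29.3
```

```bash
python3 - <<'E'
from h import *
im=viewer.camera('side'); cv2.imwrite('pics/s2.png',im[:,:,::-1])
m=np.load('w1.npy',allow_pickle=True).item()
print([cast(m,p,.035) for p in [(534,103),(638,115)]],[cast(m,p,.003) for p in [(529,110),(619,114),(586,227),(502,221)]])
E
```

```text
[array([0.40921251, 0.25433216, 0.035     ]), array([0.41849447, 0.39789541, 0.035     ])] [array([0.41721654, 0.27227637, 0.003     ]), array([0.41720898, 0.40408898, 0.003     ]), array([0.5939056 , 0.41108478, 0.003     ]), array([0.58932995, 0.27200771, 0.003     ])]
```

View pics/s2.png

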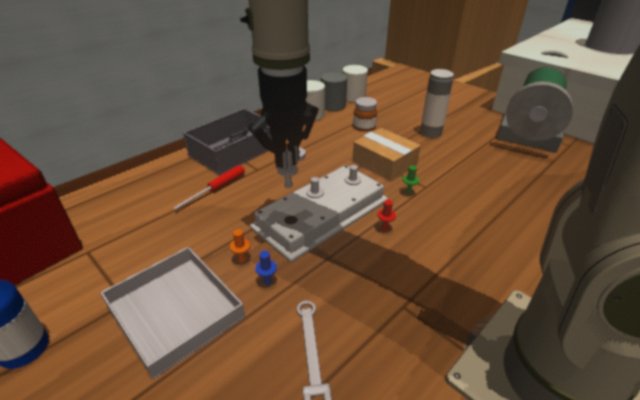

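The dowel is out: it hangs in the gripper at (288,175), its empty bore shows at (291,219), and the other two are still seated. Now to the tray, centred at about (0.50, 0.33).

Request:
{"method": "play_rows", "body": {"plan": [0, 0, 0, 0.001, 0.03, 0, 0.15, 0, 0, 0, 0.003, 0.08, 0, 0.15, 0, 0, 0, 0.005, 0.13, 0, 0.15, 0, 0, 0, 0.006, 0.18, 0, 0.15, 0, 0, 0, 0.007, 0.23, 0, 0.15, 0, 0, 0, 0.008, 0.262, 0, 0.15, 0, 0, 0, 0.008, 0.262, 0.03, 0.15, 0, 0, 0, 0.008, 0.262, 0.06, 0.15, 0, 0, 0, 0.008, 0.262, 0.09, 0.15, 0, 0, 0, 0.008, 0.262, 0.11, 0.15, 0, 0, 0, 0.008, 0.262, 0.118, 0.15, 0, 0, 0, 0.008, 0.262, 0.122, 0.15, 0, 0, 0, 0.008, 0.262, 0.122, 0.15]}}

```text
clock: 18.55
position: [0.501, 0.3317, 0.0671]
ee_rot: [0.018, 1.0, 0.0, 0.0]
ft_force: [-0.1, -0.9, 0.2]
grip_width: 0.195
grasp_force: 29.5
```

Request:
{"method": "play_rows", "body": {"plan": [0, 0, 0, 0, 0, 0.001, 0.15, 0, 0, 0, 0, 0, 0.002, 0.15, 0, 0, 0, 0, 0, 0.003, 0.15, 0, 0, 0, 0, 0, 0.003, 0.15]}}

```text
clock: 19.05
position: [0.5008, 0.3316, 0.0638]
ee_rot: [0.018, 1.0, 0.0, -0.0]
ft_force: [0.9, 0.8, -0.5]
grip_width: 0.198
grasp_force: 29.5
```

Request:
{"method": "play_rows", "body": {"plan": [0, 0, 0, 0, 0, 0.001, 0.15, 0, 0, 0, 0, 0, 0.0015, 0.15, 0, 0, 0, 0, 0, 0.0015, 0.22, 0, 0, 0, 0, 0, 0.0015, 0.3, 0, 0, 0, 0, 0, 0.0015, 0.4, 0, 0, 0, 0, 0, 0.0015, 0.45, 0, 0, 0, 0, 0, 0.0015, 0.45]}}

```text
clock: 19.92
position: [0.5009, 0.3316, 0.0624]
ee_rot: [0.018, 1.0, 0.0, 0.0]
ft_force: [0.3, 0.4, -0.1]
grip_width: 0.448
grasp_force: 0.0
```

Request:
{"method": "play_rows", "body": {"plan": [0, 0, 0, 0, 0, -0.01, 0.45, 0, 0, 0, 0, 0, -0.03, 0.45, 0, 0, 0, 0, 0, -0.06, 0.45, 0, 0, 0, 0, 0, -0.1, 0.45, 0, 0, 0, 0, 0, -0.13, 0.45, 0, 0, 0, 0, 0, -0.13, 0.45, 0, 0, 0, 0, 0, -0.13, 0.45]}}

```text
clock: 20.8
position: [0.5006, 0.3314, 0.1921]
ee_rot: [0.018, 1.0, -0.0, -0.0]
ft_force: [-0.1, -0.5, 0.2]
grip_width: 0.448
grasp_force: 0.0
```

```bash
python3 - <<'E'
from h import *
im=viewer.camera('side'); cv2.imwrite('pics/s3.png',im[:,:,::-1])
E
```

```text
(no output)
```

View pics/s3.png

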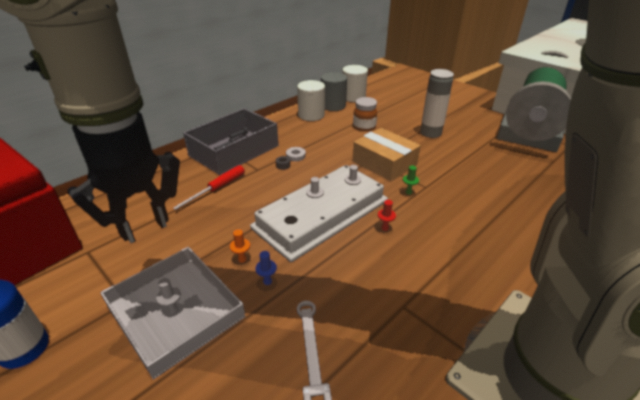

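The dowel stands in the middle of the tray at (168,298). The other two are home at (315,186) and (353,175), and the gripper is clear. Handing in.

```bash
python3 -c "
from workcell import manip; print(manip.hand_in())"
```

```text
the job is handed in; nothing more can be done
None
```

The loose dowel, in the bore nearest the tray, was found by rocking (about 11.8 mm of play), drawn out and stood upright in the steel tray; the other two stayed home and were never rocked because the first one tried had the play; job handed in, no verdict returned.

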